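Seat the slotted cam lock of the service box

ROBOT

A 6-joint arm with a two-finger parallel gripper is mounted at the origin on the work surface. World frame = base frame: x ahead of the robot, y to its left, z up, the work surface at z = 0. Lengths are in m, angles in degrees, forces in N, time in s.
With the tool pointing down it reaches from about 0.3 to 0.75 m from the base axis. Payload 8.5 kg.
Tool frame: the origin (TCP) lies between the finger pads; the fingertips stand ahead of it and the grasp point (between the pads) lies 8 mm behind it (env.tcp_to_tips is the z of the fingertips in the tool frame, in m); z points along the fingers, x is the direction in which the jaws open and shut, and the axes are right-handed (so a half turn about z gives the same grasp; the last joint's range is limited). The gripper opens to 85 mm and grips with 20 to 120 N. Pads are 22 mm wide; open, the fingers measure 114 mm over their backs; the gripper's body (76 mm by 85 mm) begins 54 mm behind the grasp point. The pads swing forward as they close: fully open they stand 13 mm farther back than shut.
Start: joints at [53.612, 21.807, 74.336, -0, 83.858, -12.336], TCP at [0.224, 0.502, 0.206] pointing down, gripper open.
Joint ranges: [-178.18, 178.18], [-50.72, 133.34], [12.68, 142.11], [-81.47, 261.47], [9.98, 163.14], [-165.26, 165.26]. Speed limits (degrees/s): [136.94, 136.94, 180, 180, 180, 180].

INTERFACE

Orientations are given as a 3x3 rotation matrix whose columns are the frame's x, y, z axes.
In Python, from rig import observe, viewer, env gives the robot as it stands.
- The arm moves only by the tool jog_arm, never from a script. Its arguments are lists of equal length, an entry for each row: "dr": the turn, a rotation vector about the tool's x, y, z in rad, a list of three; "slide": the shift along the tool's x, y, z in m, a list of three; "gripper": the opening, from -1 (shut) to 1 (fully open), so that 0 is half open. In form: {"dr": [[rx, ry, rz], ...], "slide": [[dx, dy, dz], ...], "gripper": [gripper, ...]}. A call has exactly 10 rows; each row shifts and turns the commanded pose from where the row before left it, along the tool's axes as they then stand; what a row does not reach is not made up. A row lasts 1/10 s, in which the tool goes at most 50 mm and 8.59 degrees, less where a joint would pass 70% of its speed; a pose out of reach is approached as far as the arm can. A call is refused whole if a number of a shift passes 0.05 or a number of a turn 0.15, either way. A call with a gripper value outside its range is refused whole. The fingers move at their own pace and stop on an object; "force" is the grip in N (left out, the last holds). Time passes only in rows, so rows that do not move let the fingers close, or fill a call up. It gives the time, the measured TCP pose, the force and the opening at its end, in the units of the state.
- observe(): the state, without advancing time (a new reading comes with each control period).
- viewer.get_image(name): name is "scene" or "top" or "wrist"; returns a dict with "pixels" (384x512x3 uint8, blue, green, red), "camera_matrix" (3x3 intrinsics, pixels), "dist_coeffs" ([k1, k2, p1, p2, k3] as OpenCV has them; the pictures are not rectified), "R" (3x3) and "t" (3): a world point X has camera coordinates R X + t. Camera axes: x right, y down, z forward; pixel columns grow to the right and rows downward; lengths in m; the calibration is good to about 2 mm. A picture is of the moment at which its call begins. There is no depth.
- env.close_job(): hands the job in, once; it reports no verdict.
The state is a dict: "time_s": time; "q": joint angles; "qvel": joint speeds; "joint_efforts": joint torques, N m; "position": TCP position; "tool_rot": TCP orientation; "ft_force": force on the tool from outside, world axes, zero at the start; "wrist_torque": the same for the moment, N m; "grip_width": finger opening in m.
Only numpy, scipy, OpenCV 4.12 (cv2) and the standard library are available. Lean on these libraries where they do the work, as an engineer would, in place of code of your own. Each camera call takes 0.05 s, during which the arm holds its last target.

TASK

The cover of the low grey service box is still unlocked. Take the key with the flat blade out of its stand, put its blade all the way down into the slot of the cam lock, and turn the lock clockwise (seen from above) a quarter turn until it stops. Then let go and leave the key standing upright in the slot; leave the other key, with the round pin, in its stand.

Things in the scene. Friction and masses are not known exactly. Their poses are not given: they have to be found in the camera images.
- blade_key: Key to use: steel collar disc 62 wide, 6 thick; on it a black flat paddle grip 44 (key x) x 14 (key y), top 48 above the collar's underside; below it, in the paddle's plane, a blade 40 wide (x), 6 thick, 10 long, then a 36 x 3 tip 6 long. Origin: axis, collar's underside; z up. 150 g. Starts upright, collar resting 36 up on a wooden stand (66 x 70), left or right of the other. mm.
- cam_lock (a joint): Turn of the lock, rad: 0 open, grows clockwise seen from above, hard stop at 1.571 (seated: its pointer lies at the small steel stop lug). Starts at 0 to 0.2, stays where left, friction 0.06 N m. The blade has about 10 degrees of play in the slot, so turn the key that much further than the lock, up to the stop.
- cam_slot (a point): On the lock's axis at its head's top, 59 mm up; turns with it; x along the slot, to the pointer; z up. Round aluminium head, 64 mm wide, 24 proud of a fixed grey box (150 x 230, 35 high). Slot right across it, 13 wide, 20 deep, upper edges bevelled to 21. Blade fits either way round; fully in, the key's collar lies on the head. A brass plug without slot, 55 high, is 107 mm away.
- pin_key: The other key, not to be used: same collar disc 62 mm wide, but a round black grip 36 mm in diameter, 46 mm above the collar's underside, and a round 14 mm pin below it instead of a blade. Origin on its axis at the collar's underside, z up. Rests 36 mm above the table on a second stand like the first.

How it is judged:
By the outcome, as a careful person would: the job done as asked, in the order asked, and still so for the second after the job is handed in, with the robot touching nothing.
It also fails if it takes over 45 s, if anything falls off the work surface, if the arm or the gripper's body presses on something with over 40 N, if the wrist force passes 120 N, or if a joint passes its speed limit or range.

## Working session

There is one attempt and no reset: what is moved stays moved. The work goes in short steps, Python scripts to look and compute and a tool call to move; the robot and the scene stay as the last step left them, time stands still between calls to the robot, and variables do not carry over. Pictures are saved under pics/ and viewed, and the job is handed in when it is done.

Besides the shell and the picture viewer there is one more tool, called after "Emit:" as name(argument=value, ...) on one line, values as JSON. jog_arm: Moves the arm, as the interface text tells. Its arguments: {"type":"object","properties":{"dr":{"type":"array","items":{"type":"array","items":{"type":"number"}}},"slide":{"type":"array","items":{"type":"array","items":{"type":"number"}}},"gripper":{"type":"array","items":{"type":"number"}},"force":{"type":"number"}},"required":["dr","slide","gripper"]}

```bash
ls; mkdir -p pics; python3 - <<'E'
from rig import observe, viewer, env
import cv2, numpy as np
s=observe()
for k,v in s.items(): print(k,np.round(v,4).tolist())
print(env.tcp_to_tips)
for n in ["scene","top","wrist"]:
    im=viewer.get_image(n); cv2.imwrite(f"pics/{n}0.png",im["pixels"])
    print(n,np.round(im["camera_matrix"],1).tolist(),np.round(im["dist_coeffs"],4).tolist(),np.round(im["R"],4).tolist(),np.round(im["t"],4).tolist())
E
```

```text
pics
time_s 0.0
q [53.6121, 21.8411, 74.3874, -0.0004, 83.8572, -12.3368]
qvel [-0.0328, 0.0445, 0.1215, 0.0161, -0.0245, 0.0517]
joint_efforts [-0.0012, -44.8454, -23.1276, -0.0003, 0.0048, 0.0001]
position [0.224, 0.502, 0.2051]
tool_rot [[0.4075, 0.9132, -0.0009], [0.9132, -0.4076, -0.0012], [-0.0015, -0.0003, -1.0]]
ft_force [-0.5311, 0.3063, -0.5153]
wrist_torque [-0.0318, -0.0075, 0.0457]
grip_width 0.0858
0.011
scene [[427.4, 0.0, 255.0], [0.0, 427.4, 194.2], [0.0, 0.0, 1.0]] [-0.0224, 0.0, 0.0, 0.0, 0.0] [[0.5609, 0.8279, -0.0007], [0.4926, -0.3344, -0.8035], [-0.6654, 0.4504, -0.5953]] [-0.3603, -0.1623, 1.1654]
top [[380.9, 0.0, 257.4], [0.0, 380.9, 194.9], [0.0, 0.0, 1.0]] [-0.1, 0.0, 0.0, 0.0, 0.0] [[-0.0032, -1.0, 0.0013], [-0.9957, 0.0031, -0.0928], [0.0928, -0.0016, -0.9957]] [0.0707, 0.5303, 0.7318]
wrist [[278.6, 0.0, 254.7], [0.0, 278.6, 193.9], [0.0, 0.0, 1.0]] [-0.0634, 0.0, 0.0, 0.0, 0.0] [[0.4069, 0.9135, 0.0004], [0.8669, -0.3862, 0.3152], [0.2881, -0.1279, -0.949]] [-0.5502, -0.042, 0.3797]
```

View pics/scene0.png

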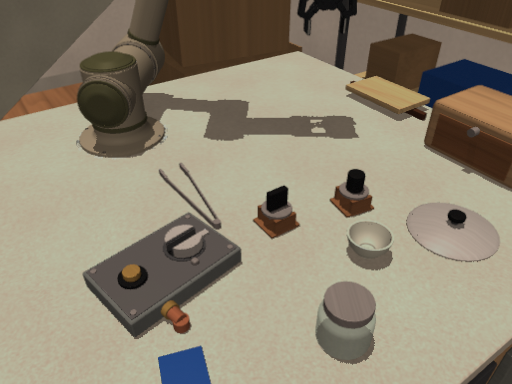

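View pics/top0.png

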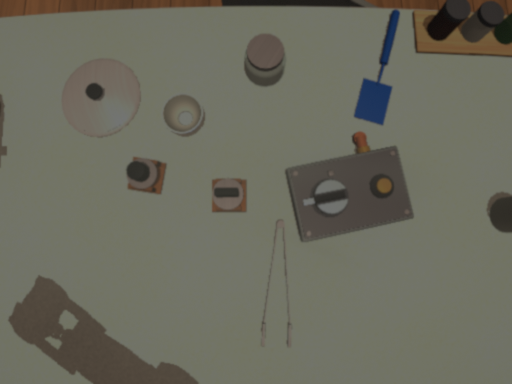

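View pics/wrist0.png

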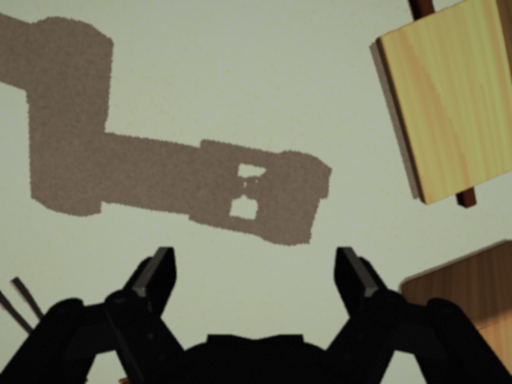

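The scene view shows the blade key at (277,205), the pin key at (353,190), and the lock at (184,240) with its pointer at (205,234). In the top view the blade key's paddle is at (227,192) and the lock head at (331,197), with the pointer at (308,202). Next I'll measure these.

```bash
cat > h.py <<'E'
from rig import observe, viewer, env
import cv2, numpy as np
def cast(im,pts,z):
    p=cv2.undistortPoints(np.float64(pts).reshape(-1,1,2),im["camera_matrix"],np.float64(im["dist_coeffs"])).reshape(-1,2)
    R=np.array(im["R"]);t=np.array(im["t"]);C=-R.T@t
    d=np.c_[p,np.ones(len(p))]@R
    return C+d*((z-C[2])/d[:,2])[:,None]
def proj(im,X):
    return cv2.projectPoints(np.float64(X).reshape(-1,1,3),cv2.Rodrigues(np.array(im["R"]))[0],np.float64(im["t"]),im["camera_matrix"],np.float64(im["dist_coeffs"]))[0].reshape(-1,2)
def crop(im,name,x0,y0,w,h,s):
    cv2.imwrite(name,cv2.resize(im["pixels"][y0:y0+h,x0:x0+w],None,fx=s,fy=s,interpolation=cv2.INTER_CUBIC))
E
python3 - <<'E'
from h import *
im=viewer.get_image("top")
crop(im,"pics/t1.png",190,150,100,75,8)
crop(im,"pics/t2.png",285,150,100,75,8)
E
```

```text
(no output)
```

View pics/t1.png

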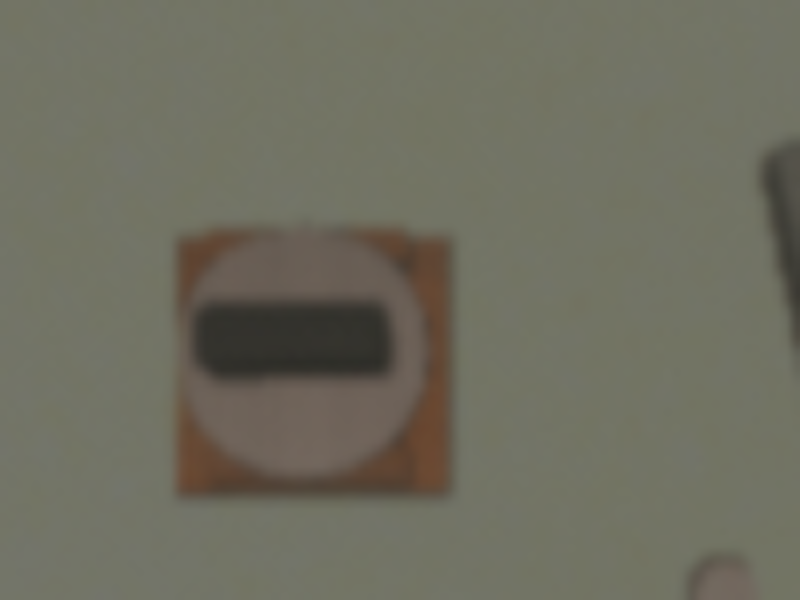

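View pics/t2.png

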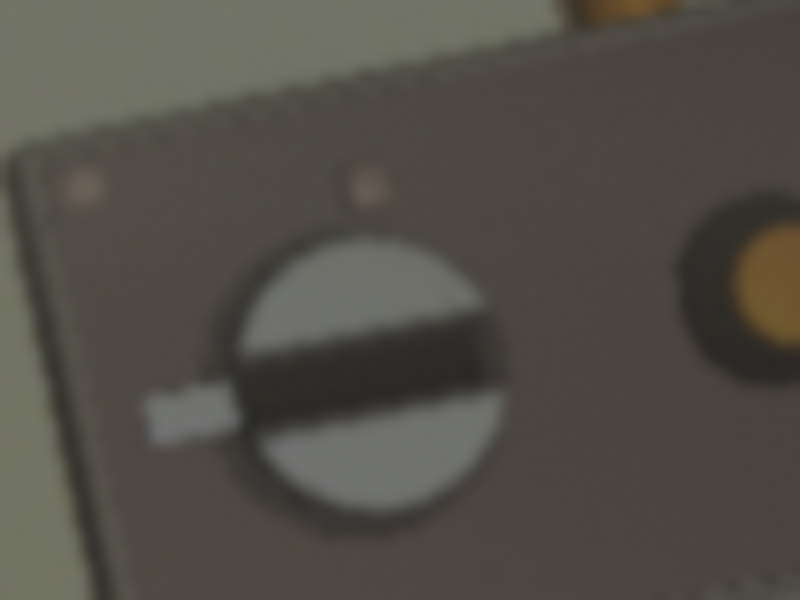

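```bash
cat > m.py <<'E'
from h import *
def blob(mask,seed=None):
    n,l,st,c=cv2.connectedComponentsWithStats(mask.astype(np.uint8))
    return n,l,st,c
im=viewer.get_image("top"); P=im["pixels"].astype(int)
g=P.max(2)
# paddle: dark in roi
def rect(mask,off):
    n,l,st,c=blob(mask); k=1+np.argmax(st[1:,4])
    ys,xs=np.where(l==k); pts=np.c_[xs+off[0],ys+off[1]].astype(np.float32)
    return cv2.minAreaRect(pts),pts
for nm,(x0,y0,x1,y1),z,th in [("paddle",(205,175,250,215),0.084,75),("slot",(312,178,352,218),0.059,58)]:
    roi=g[y0:y1,x0:x1]; m=roi<th
    r,pts=rect(m,(x0,y0))
    box=cv2.boxPoints(r); W=cast(im,box,z); c=cast(im,[r[0]],z)[0]
    e=[W[1]-W[0],W[2]-W[1]]; L=[np.linalg.norm(v) for v in e]; v=e[int(np.argmax(L))]
    print(nm,r,c.round(4),np.round(L,4),"ang",np.degrees(np.arctan2(v[1],v[0]))%180)
# head: bright
roi=P[170:225,300:360]
for nm,(x0,y0,x1,y1),z,lo in [("head",(310,172,355,220),0.059,100)]:
    m=g[y0:y1,x0:x1]>lo
    ys,xs=np.where(m); h=cv2.convexHull(np.c_[xs+x0,ys+y0].astype(np.float32))
    W=cast(im,h.reshape(-1,2),z)[:,:2]; print(nm,"cands",len(xs))
    (cx,cy),r=cv2.minEnclosingCircle(h); print((cx,cy),r,cast(im,[(cx,cy)],z))
print(np.round(cast(im,[(331.5,173.5)],0.04),4),"lug", np.round(cast(im,[(308,202.5)],0.05),4),"ptr")
for (x,y) in [(227,193),(227,186),(331,197),(325,186),(308,202),(290,200),(350,200)]: print((x,y),P[y,x])
E
python3 m.py
```

```text
paddle ((226.0, 192.0), (8.0, 24.0), 90.0) [0.5305 0.1266 0.084 ] [0.0441 0.0147] ang 89.80767376124258
slot ((329.62115478515625, 199.51307678222656), (18.161619186401367, 32.98040008544922), 88.02507019042969) [ 0.5181 -0.0682  0.059 ] [0.0633 0.0347] ang 91.81997574876095
head cands 444
(327.92926025390625, 193.96844482421875) 20.075626373291016 [[ 0.52869981 -0.06515816  0.059     ]]
[[ 0.5709 -0.0767  0.04  ]] lug [[ 0.5132 -0.028   0.05  ]] ptr
(227, 193) [45 51 52]
(227, 186) [ 82  91 102]
(331, 197) [40 44 45]
(325, 186) [107 113 111]
(308, 202) [112 114 113]
(290, 200) [ 90 104 104]
(350, 200) [65 69 76]
```

Emit:
jog_arm(dr=[[0, 0, 0], [0, 0, 0], [0, 0, 0], [0, 0, 0], [0, 0, 0], [0, 0, 0], [0, 0, 0], [0, 0, 0], [0, 0, 0], [0, 0, 0]], slide=[[-0.022, 0.043, 0], [-0.022, 0.043, 0], [-0.022, 0.043, 0], [-0.022, 0.043, 0], [-0.022, 0.043, 0], [-0.022, 0.043, 0], [-0.022, 0.043, 0], [-0.022, 0.043, 0], [-0.022, 0.043, 0], [-0.02, 0.046, 0]], gripper=[1, 1, 1, 1, 1, 1, 1, 1, 1, 1])

```text
time_s: 1.25
position: [0.5314, 0.125, 0.2058]
tool_rot: [[0.408, 0.913, -0.0], [0.913, -0.408, 0.0], [0.0, -0.0, -1.0]]
ft_force: [1.5, 0.2, -0.1]
grip_width: 0.0852
```

Emit:
jog_arm(dr=[[0, 0, 0.14], [0, 0, 0.14], [0, 0, 0.14], [0, 0, 0.14], [0, 0, 0.14], [0, 0, 0.14], [0, 0, 0.14], [0, 0, 0.14], [0, 0, 0.03], [0, 0, 0]], slide=[[0, 0, 0], [0, 0, 0], [0, 0, 0], [0, 0, 0], [0, 0, 0], [0, 0, 0], [0, 0, 0], [0, 0, 0], [0, 0, 0], [0, 0, 0]], gripper=[1, 1, 1, 1, 1, 1, 1, 1, 1, 1])

```text
time_s: 2.25
position: [0.5305, 0.1268, 0.2056]
tool_rot: [[1.0, 0.001, -0.0], [0.001, -1.0, -0.0], [-0.0, 0.0, -1.0]]
ft_force: [0.3, 0.7, 0.1]
grip_width: 0.0855
```

```bash
python3 - <<'E'
from h import *
s=observe(); print(s["time_s"],s["position"],np.round(s["tool_rot"],4).tolist(),s["q"])
im=viewer.get_image("wrist"); cv2.imwrite("pics/w1.png",im["pixels"])
im=viewer.get_image("scene"); cv2.imwrite("pics/s1.png",im["pixels"])
E
```

```text
2.25 [0.53052932 0.12676777 0.20560848] [[1.0, 0.0009, -0.0003], [0.0009, -1.0, -0.0], [-0.0003, 0.0, -1.0]] [ 1.00013196e+00  2.13645865e+01  7.50560215e+01 -2.39934383e-03
  8.35969181e+01  9.50480991e-01]
```

View pics/w1.png

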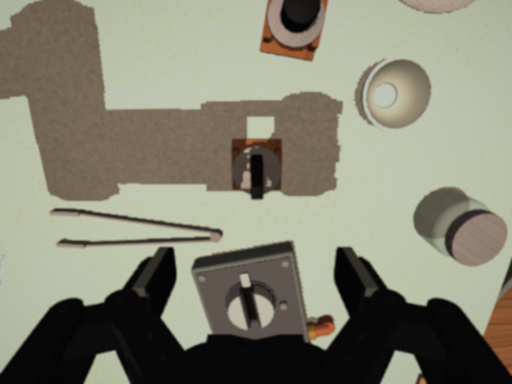

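```bash
python3 - <<'E'
from h import *
im=viewer.get_image("wrist")
R=np.array(im["R"]);t=np.array(im["t"]);print("C",-R.T@t)
crop(im,"pics/w2.png",215,130,80,80,7)
crop(im,"pics/w3.png",190,235,130,110,5)
print(proj(im,[[.5305,.1266,.084],[.523,-.07,.059]]))
E
```

```text
C [0.53123741 0.20756173 0.37421146]
[[253.66174283 180.73634512]
 [248.14290451 311.21457488]]
```

View pics/w2.png

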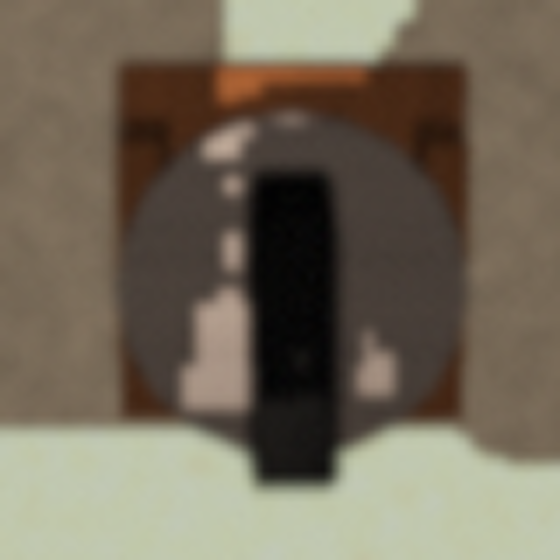

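View pics/w3.png

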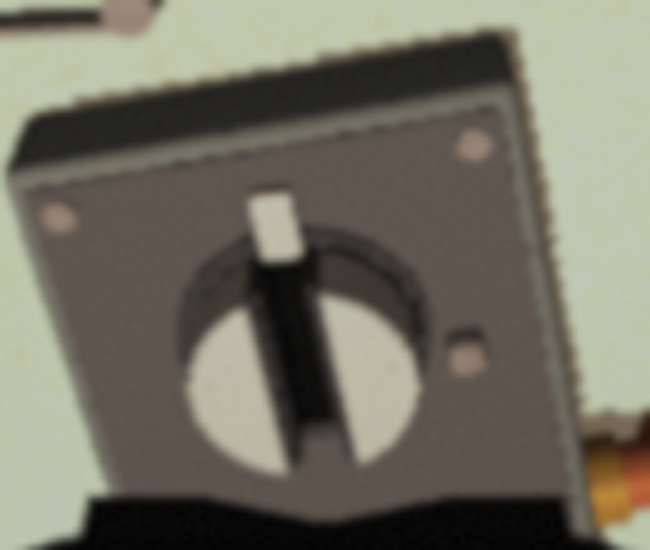

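```bash
cat > lockm.py <<'E'
from h import *
def lock(im,x0,y0,x1,y1,th=150,z=0.059,dbg=None):
    # bright halves of the head; fit a circle of r 32 mm in the plane z
    g=im["pixels"].max(2)[y0:y1,x0:x1]
    m=(g>th).astype(np.uint8)
    n,l,st,c=cv2.connectedComponentsWithStats(m)
    ks=[k for k in np.argsort(-st[1:,4])+1][:2]
    print([st[k].tolist() for k in ks])
    H=[];E=[]
    for k in ks:
        cs=max(cv2.findContours((l==k).astype(np.uint8),cv2.RETR_EXTERNAL,cv2.CHAIN_APPROX_NONE)[0],key=len).reshape(-1,2)+[x0,y0]
        H.append(cast(im,cs,z)[:,:2])
    pts=np.vstack(H).astype(np.float32)
    hull=cv2.convexHull(pts).reshape(-1,2)
    from scipy.optimize import least_squares
    # circle from hull vertices
    f=lambda p:np.hypot(hull[:,0]-p[0],hull[:,1]-p[1])-p[2]
    r=least_squares(f,[*pts.mean(0),.032],loss="soft_l1",f_scale=.001)
    c=r.x[:2]
    # chord direction: contour points well inside circle
    D=[]
    for h in H:
        q=h[np.hypot(*(h-c).T)<.025].astype(np.float32)
        vx,vy,px,py=cv2.fitLine(q,cv2.DIST_HUBER,0,.01,.01).ravel()
        d=(c-[px,py])@np.array([-vy,vx]); D.append((np.degrees(np.arctan2(vy,vx))%180,abs(d)))
    print("centre",c.round(4),"r",r.x[2].round(4),"rms",np.sqrt((r.fun**2).mean()).round(4),"slot ang,dist",np.round(D,4).tolist())
if __name__=="__main__":
    im=viewer.get_image("wrist")
    print(im["pixels"].max(2)[300:325:4,225:275:3])
    lock(im,222,285,280,334)
    im2=viewer.get_image("top"); cv2.imwrite("pics/t3.png",im2["pixels"])
    # key from wrist
    print("key -y end",cast(im,[(256.4,198.9)],.084),"collar c",cast(im,[(256.2,170.0)],.042), "collar L/R",cast(im,[(231.8,170),(280.6,170)],.042))
E
python3 lockm.py
```

```text
[[ 79  63  87 174 190 116  40  12  16  34 145 190 189 190 155  68  36]
 [ 80  84 181 189 189 162  53  15  13  19  97 188 190 189 190 160  65]
 [ 91 145 190 190 189 184  70  25  12  16  59 182 189 189 189 190 110]
 [ 96 172 189 189 189 189 118  37  12  15  35 154 190 188 189 190 159]
 [ 94 143 189 188 189 189 165  53  16  14  22 104 188 188 189 188 120]
 [ 94 100 167 188 189 188 185  71  30  51  60  69 184 187 189 159  93]
 [ 93  94  97 155 186 188 189 123  47  93  93  79 163 187 147  93  94]]
[[33, 10, 19, 32, 371], [6, 13, 19, 31, 362]]
centre [ 0.5259 -0.072 ] r 0.0315 rms 0.0005 slot ang,dist [[101.0806, 0.0114], [100.9435, 0.0114]]
key -y end [[0.53357023 0.10581456 0.084     ]] collar c [[0.5334883  0.12849422 0.042     ]] collar L/R [[0.50366927 0.12842921 0.042     ]
 [0.56331582 0.12858845 0.042     ]]
```

Emit:
jog_arm(dr=[[0, 0, 0], [0, 0, 0], [0, 0, 0], [0, 0, 0], [0, 0, 0], [0, 0, 0], [0, 0, 0], [0, 0, 0], [0, 0, 0], [0, 0, 0]], slide=[[0.0015, -0.0007, 0.025], [0, 0, 0.025], [0, 0, 0.025], [0, 0, 0.025], [0, 0, 0.025], [0, 0, 0.015], [0, 0, 0.005], [0, 0, 0], [0, 0, 0], [0, 0, 0]], gripper=[1, 1, 1, 1, 1, 1, 1, 1, 0, 0], force=20)

```text
time_s: 3.5
position: [0.5326, 0.1275, 0.0617]
tool_rot: [[1.0, 0.001, 0.002], [0.001, -1.0, 0.0], [0.002, -0.0, -1.0]]
ft_force: [0.5, 0.3, -0.3]
grip_width: 0.059
```

```bash
python3 - <<'E'
from h import *
s=observe(); print(s["time_s"],s["position"],s["ft_force"],s["grip_width"])
im=viewer.get_image("wrist"); cv2.imwrite("pics/w4.png",im["pixels"])
im=viewer.get_image("scene"); crop(im,"pics/s4.png",180,120,200,150,4)
E
```

```text
3.5 [0.53260554 0.12752695 0.06166508] [ 0.53251777  0.26742598 -0.31105605] 0.05901339468456228
```

View pics/w4.png

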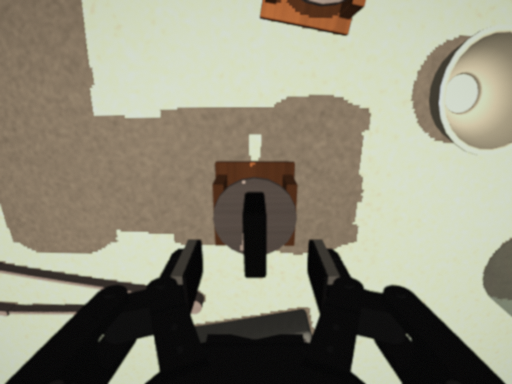

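View pics/s4.png

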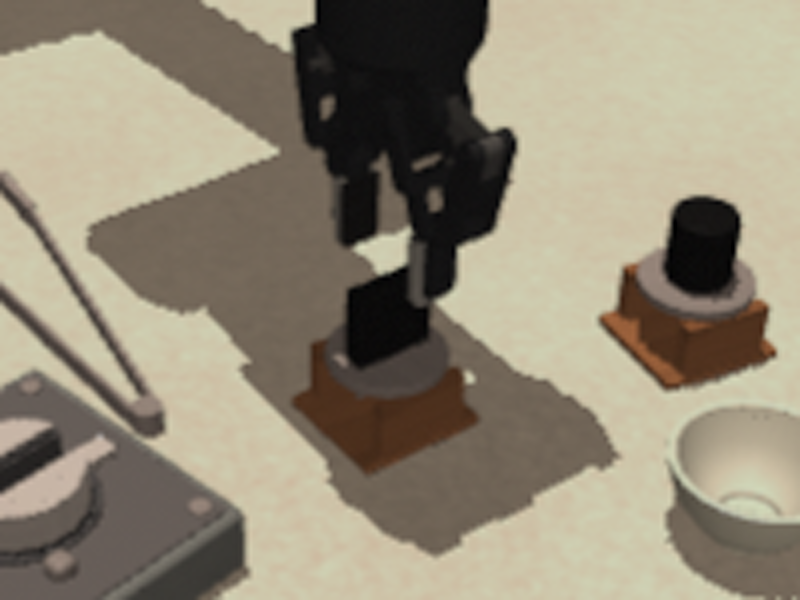

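```bash
python3 - <<'E'
from h import *
im=viewer.get_image("scene")
for z in (.036,.05,.06,.07,.084,.1):
  print(z,((proj(im,[[.5326,.1275,z],[.5326-.0295,.1275,z],[.5326+.0295,.1275,z]])-[180,120]+.5)*4).round(0).tolist())
E
```

```text
0.036 [[391.0, 356.0], [356.0, 326.0], [427.0, 388.0]]
0.05 [[392.0, 334.0], [357.0, 304.0], [428.0, 365.0]]
0.06 [[392.0, 318.0], [357.0, 288.0], [429.0, 349.0]]
0.07 [[393.0, 301.0], [357.0, 272.0], [430.0, 332.0]]
0.084 [[394.0, 278.0], [358.0, 249.0], [432.0, 308.0]]
0.1 [[395.0, 250.0], [359.0, 222.0], [433.0, 281.0]]
```

```bash
python3 - <<'E'
from h import *
im=viewer.get_image("wrist"); print(observe()["position"],-np.array(im["R"]).T@im["t"])
for z in (.05,.06,.07,.084,.1):
  print(z,proj(im,[[.5326-.0295,.1275+.011,z],[.5326+.0295,.1275+.011,z],[.5326-.0295,.1275-.011,z]]).round(0).tolist())
crop(im,"pics/w5.png",130,180,250,190,3)
E
```

```text
[0.53228941 0.12748246 0.06115409] [0.53289833 0.20827731 0.22984536]
0.05 [[211.0, 208.0], [296.0, 208.0], [213.0, 237.0]]
0.06 [[209.0, 214.0], [298.0, 214.0], [210.0, 243.0]]
0.07 [[206.0, 220.0], [301.0, 220.0], [208.0, 251.0]]
0.084 [[202.0, 229.0], [305.0, 229.0], [205.0, 262.0]]
0.1 [[197.0, 243.0], [310.0, 243.0], [200.0, 278.0]]
```

View pics/w5.png

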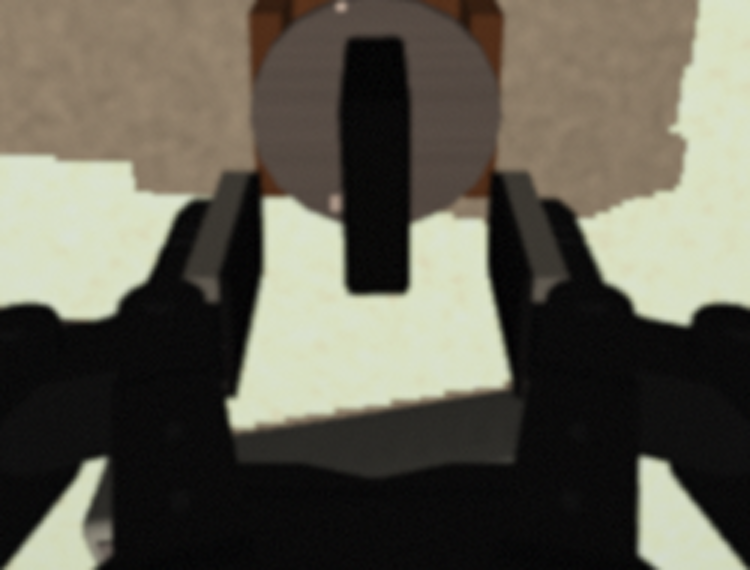

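```bash
python3 - <<'E'
from h import *
s=observe(); print(s["time_s"],s["position"],s["grip_width"],env.tcp_to_tips)
im=viewer.get_image("scene"); crop(im,"pics/s5.png",235,120,100,75,8)
print([x for x in dir(env) if not x.startswith("_")])
E
```

```text
3.7 [0.53228941 0.12748246 0.06115409] 0.042635100093301515 0.011
['MotionError', 'close_job', 'tcp_to_tips']
```

View pics/s5.png

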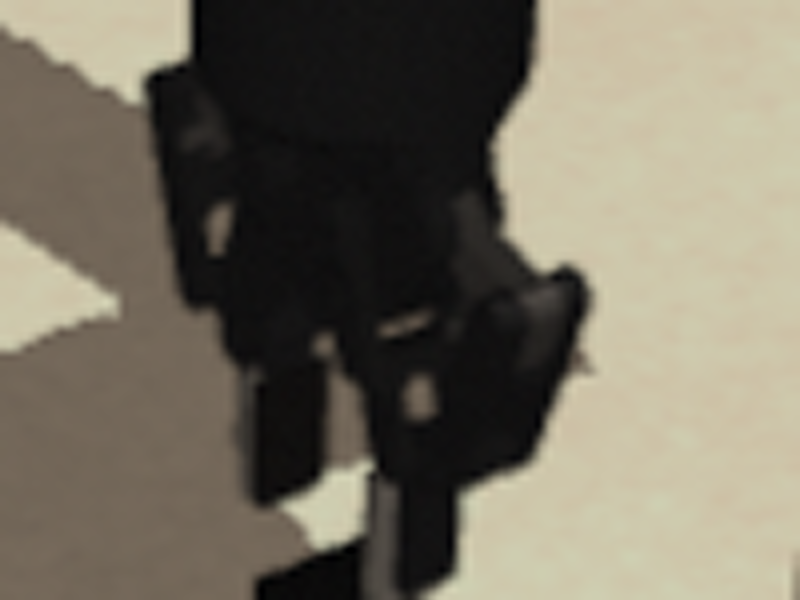

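The wrist and scene views agree that the fingertips sit about 25–30 mm higher than TCP + 11 mm would put them, at z ≈ 0.085–0.09. I'll lower in small steps and check with pictures.

Emit:
jog_arm(dr=[[0, 0, 0], [0, 0, 0], [0, 0, 0], [0, 0, 0], [0, 0, 0], [0, 0, 0], [0, 0, 0], [0, 0, 0], [0, 0, 0], [0, 0, 0]], slide=[[0, 0, 0.004], [0, 0, 0.004], [0, 0, 0.004], [0, 0, 0.004], [0, 0, 0.004], [0, 0, 0], [0, 0, 0], [0, 0, 0], [0, 0, 0], [0, 0, 0]], gripper=[0, 0, 0, 0, 0, 0, 0, 0, 0, 0])

```text
time_s: 4.75
position: [0.5322, 0.1275, 0.0408]
tool_rot: [[1.0, 0.001, 0.0], [0.001, -1.0, -0.0], [0.0, 0.0, -1.0]]
ft_force: [-0.0, 0.5, 0.5]
grip_width: 0.0429
```

```bash
python3 - <<'E'
from h import *
s=observe(); print(s["time_s"],s["position"],s["grip_width"],s["ft_force"])
im=viewer.get_image("scene"); crop(im,"pics/s6.png",235,135,100,75,8)
im=viewer.get_image("wrist"); crop(im,"pics/w6.png",130,180,250,190,3)
E
```

```text
4.75 [0.53215996 0.12750282 0.04084871] 0.04287328658939361 [-0.04786444  0.49052739  0.52416922]
```

View pics/s6.png

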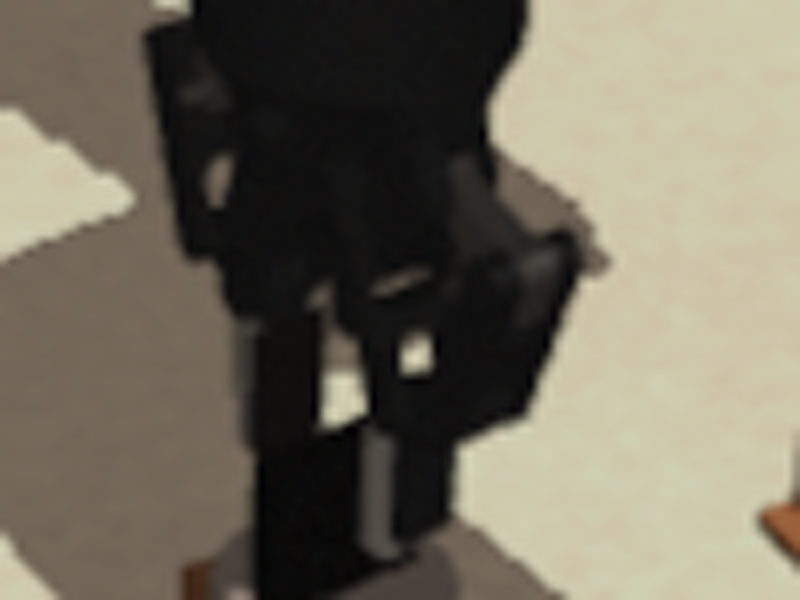

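View pics/w6.png

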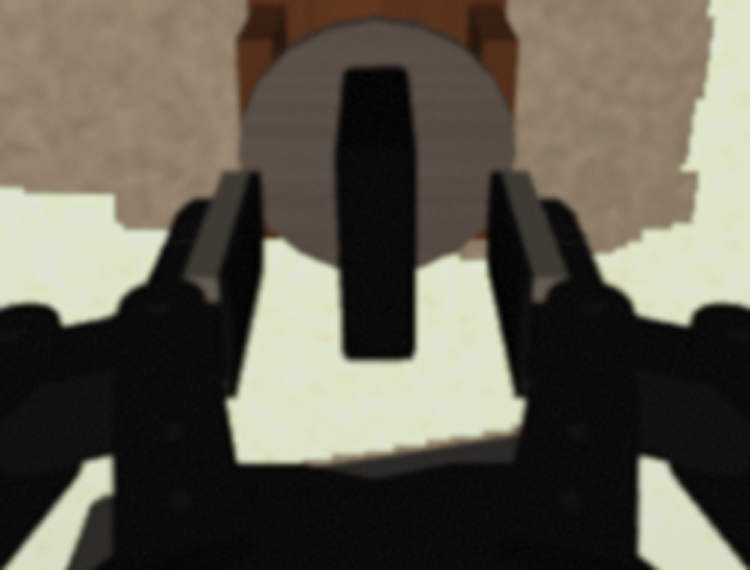

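```bash
python3 - <<'E'
from h import *
a=viewer.get_image("wrist");b=viewer.get_image("scene")
def P(im): return np.c_[np.array(im["R"]),im["t"]]
def und(im,p): return cv2.undistortPoints(np.float64([[p]]),im["camera_matrix"],np.float64(im["dist_coeffs"])).reshape(2,1)
for pa,pb in [((292.3,269.7),(281,203)),((217.3,269.7),(267.5,191))]:
  X=cv2.triangulatePoints(P(a),P(b),und(a,pa),und(b,pb)); X=X[:3,0]/X[3,0]; print(X.round(4), proj(a,[X])-pa, proj(b,[X])-pb)
print("key -y end",cast(a,[(130+376/3,180+357/3)],.084), "collar",cast(a,[(130+377/3,180+145/3)],.042))
print(observe()["position"])
E
```

```text
[0.5558 0.1166 0.0701] [[ 1.44846458 -1.25466944]] [[-0.54301376 -0.23275547]]
[0.5121 0.1171 0.0715] [[ 0.85665183 -0.6746176 ]] [[-0.27824324 -0.18924673]]
key -y end [[0.53347769 0.1062581  0.084     ]] collar [[0.53376618 0.12899469 0.042     ]]
[0.53213123 0.12748985 0.04077399]
```

Emit:
jog_arm(dr=[[0, 0, 0], [0, 0, 0], [0, 0, 0], [0, 0, 0], [0, 0, 0], [0, 0, 0], [0, 0, 0], [0, 0, 0], [0, 0, 0], [0, 0, 0]], slide=[[0, 0, 0.005], [0, 0, 0.005], [0, 0, 0.004], [0, 0, 0], [0, 0, 0], [0, 0, 0], [0, 0, 0], [0, 0, 0], [0, 0, 0], [0, 0, 0]], gripper=[0, 0, 0, 0, -0.5, -1, -1, -1, -1, -1], force=20)

```text
time_s: 5.95
position: [0.5322, 0.1275, 0.0269]
tool_rot: [[1.0, 0.001, 0.0], [0.001, -1.0, -0.0], [0.0, 0.0, -1.0]]
ft_force: [0.3, -0.9, 3.2]
grip_width: 0.0139
```

```bash
python3 - <<'E'
from h import *
s=observe(); print(s["time_s"],s["position"],s["grip_width"],s["ft_force"],s["wrist_torque"])
im=viewer.get_image("scene"); crop(im,"pics/s7.png",235,135,100,75,8)
im=viewer.get_image("wrist"); crop(im,"pics/w7.png",130,180,250,190,3)
E
```

```text
5.95 [0.53223907 0.12749806 0.02689113] 0.013898721479160152 [ 0.31633911 -0.93658838  3.16712558] [ 0.03247621 -0.02877833  0.00742839]
```

View pics/s7.png

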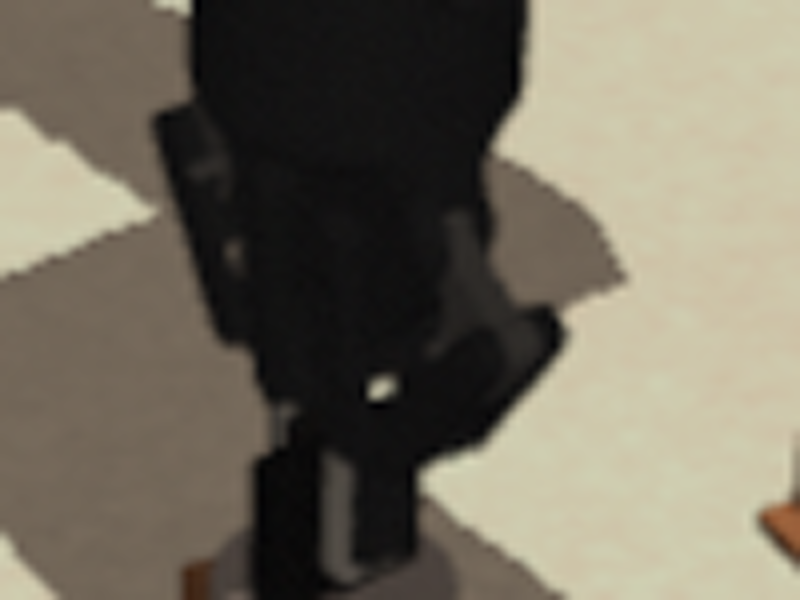

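View pics/w7.png

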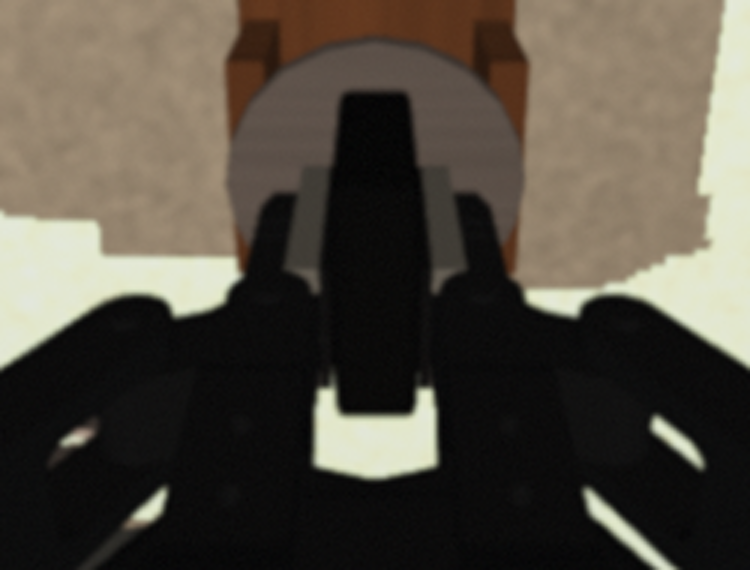

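Emit:
jog_arm(dr=[[0, 0, 0], [0, 0, 0], [0, 0, 0], [0, 0, 0], [0, 0, 0], [0, 0, 0], [0, 0, 0], [0, 0, 0], [0, 0, 0], [0, 0, 0]], slide=[[0, 0, 0], [0, 0, 0], [0, 0, -0.005], [0, 0, -0.005], [0, 0, -0.01], [0, 0, -0.01], [0, 0, -0.01], [0, 0, -0.01], [0, 0, -0.01], [0, 0, 0]], gripper=[-1, -1, -1, -1, -1, -1, -1, -1, -1, -1], force=80)

```text
time_s: 7.05
position: [0.5328, 0.1275, 0.0883]
tool_rot: [[1.0, 0.001, 0.003], [0.001, -1.0, 0.0], [0.003, -0.0, -1.0]]
ft_force: [-0.3, 0.0, -1.4]
grip_width: 0.0132
```

```bash
python3 - <<'E'
from h import *
from lockm import lock
s=observe(); print(s["time_s"],s["position"],s["grip_width"],s["ft_force"],s["wrist_torque"])
im=viewer.get_image("scene"); cv2.imwrite("pics/s8.png",im["pixels"])
im=viewer.get_image("top"); 
im["pixels"]=cv2.imread("pics/top0.png")
lock(im,312,176,352,216,th=85)
E
```

```text
7.05 [0.53282791 0.12754664 0.08833161] 0.013150623301052952 [-0.26064669  0.03126281 -1.39039886] [ 0.00889992 -0.00913444  0.02862374]
[[6, 23, 30, 15, 269], [4, 4, 29, 14, 267]]
centre [ 0.5246 -0.0717] r 0.0318 rms 0.0006 slot ang,dist [[101.1303, 0.0112], [102.0106, 0.0112]]
```

View pics/s8.png

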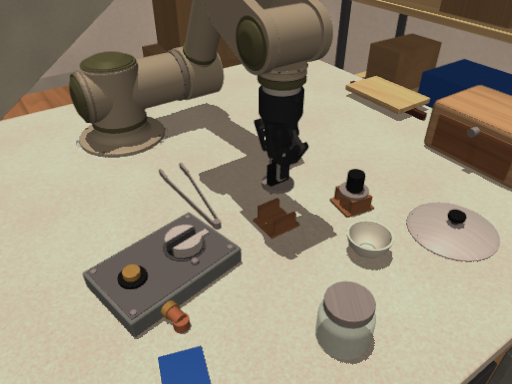

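Emit:
jog_arm(dr=[[0, 0, 0], [0, 0, 0], [0, 0, 0], [0, 0, 0], [0, 0, 0], [0, 0, 0], [0, 0, 0], [0, 0, 0], [0, 0, -0.097], [0, 0, -0.097]], slide=[[-0.001, 0.015, 0], [-0.001, 0.03, 0], [-0.001, 0.03, 0], [-0.001, 0.03, 0], [-0.001, 0.03, 0], [-0.001, 0.03, 0], [-0.001, 0.02, 0], [-0.001, 0.015, 0], [0, 0, 0], [0, 0, 0]], gripper=[-1, -1, -1, -1, -1, -1, -1, -1, -1, -1])

```text
time_s: 8.15
position: [0.5239, -0.0733, 0.0863]
tool_rot: [[0.98, 0.197, -0.001], [0.197, -0.98, 0.0], [-0.001, -0.0, -1.0]]
ft_force: [-0.1, -0.4, -0.7]
grip_width: 0.0127
```

Emit:
jog_arm(dr=[[0, 0, 0], [0, 0, 0], [0, 0, 0], [0, 0, 0], [0, 0, 0], [0, 0, 0], [0, 0, 0], [0, 0, 0], [0, 0, 0], [0, 0, 0]], slide=[[0, 0, 0], [0, 0, 0], [0, 0, 0], [0, 0, 0], [0, 0, 0], [0, 0, 0], [0, 0, 0], [0, 0, 0], [0, 0, 0], [0, 0, 0]], gripper=[-1, -1, -1, -1, -1, -1, -1, -1, -1, -1])

```text
time_s: 9.15
position: [0.5243, -0.0725, 0.0867]
tool_rot: [[0.981, 0.194, -0.0], [0.194, -0.981, 0.0], [-0.0, -0.0, -1.0]]
ft_force: [0.6, 0.4, -1.5]
grip_width: 0.013
```

```bash
python3 - <<'E'
from h import *
s=observe(); print(s["time_s"],s["position"],s["grip_width"],s["ft_force"],s["wrist_torque"],np.round(s["tool_rot"],4).tolist(),s["q"])
im=viewer.get_image("scene"); crop(im,"pics/s9.png",110,150,150,112,5)
im=viewer.get_image("wrist"); cv2.imwrite("pics/w9.png",im["pixels"])
E
```

```text
9.15 [ 0.52428672 -0.07250911  0.08671911] 0.013034184657877153 [ 0.56876458  0.41570058 -1.50680953] [ 0.03055885 -0.02486853  0.00498191] [[0.9811, 0.1937, -0.0], [0.1937, -0.9811, 0.0], [-0.0, -0.0, -1.0]] [-2.07005486e+01  2.66198827e+01  8.81390750e+01 -2.45323104e-04
  6.52420997e+01 -3.18682806e+01]
```

View pics/s9.png

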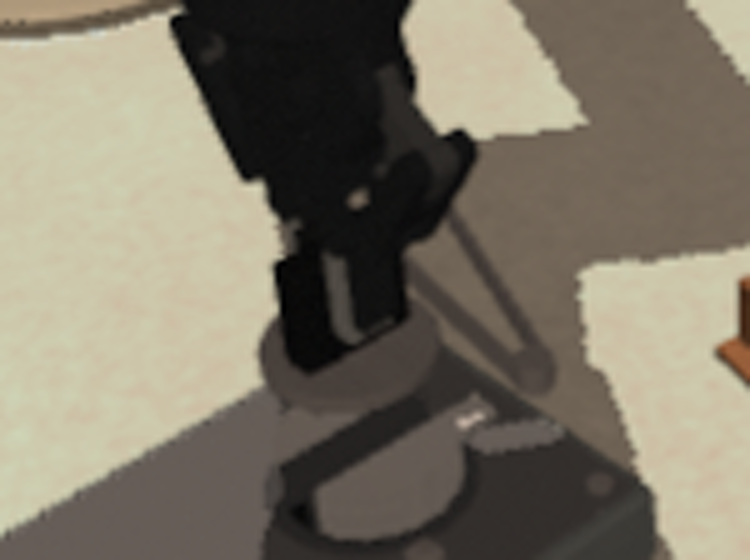

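View pics/w9.png

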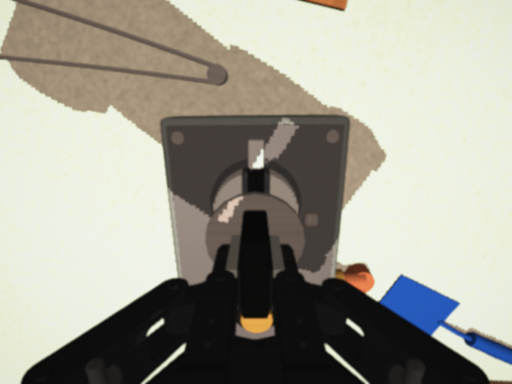

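Emit:
jog_arm(dr=[[0, 0, 0], [0, 0, 0], [0, 0, 0], [0, 0, 0], [0, 0, 0], [0, 0, 0], [0, 0, 0], [0, 0, 0], [0, 0, 0], [0, 0, 0]], slide=[[0, 0, 0.004], [0, 0, 0.004], [0, 0, 0.004], [0, 0, 0.004], [0, 0, 0.004], [0, 0, 0.003], [0, 0, 0.001], [0, 0, 0], [0, 0, 0], [0, 0, 0]], gripper=[-1, -1, -1, -1, -1, -1, -1, -1, -1, -1])

```text
time_s: 10.25
position: [0.5244, -0.0726, 0.0629]
tool_rot: [[0.981, 0.194, 0.0], [0.194, -0.981, -0.0], [0.0, 0.0, -1.0]]
ft_force: [0.6, -1.0, -1.8]
grip_width: 0.0129
```

```bash
python3 - <<'E'
from h import *
s=observe(); print(s["time_s"],s["position"],s["grip_width"],s["ft_force"],s["wrist_torque"])
im=viewer.get_image("scene"); crop(im,"pics/s10.png",130,180,100,75,8)
print(proj(im,[[.5244,-.0725,.059],[.5244,-.0725,.0718]]))
E
```

```text
10.25 [ 0.5243724  -0.07255481  0.06287916] 0.012907036212067475 [ 0.60348081 -0.95241765 -1.80769705] [0.02021514 0.02721704 0.00432181]
[[183.04022018 235.75240705]
 [182.29234999 230.25468887]]
```

View pics/s10.png

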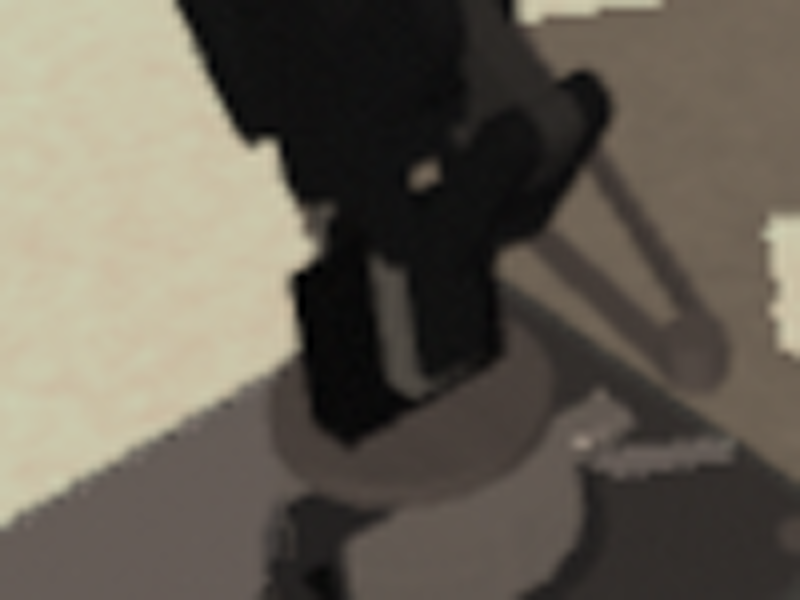

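Emit:
jog_arm(dr=[[0, 0, 0], [0, 0, 0], [0, 0, 0], [0, 0, 0], [0, 0, 0], [0, 0, 0], [0, 0, 0], [0, 0, 0], [0, 0, 0], [0, 0, 0]], slide=[[0, 0, 0.0015], [0, 0, 0.0015], [0, 0, 0.0015], [0, 0, 0.0015], [0, 0, 0.0015], [0, 0, 0.0015], [0, 0, 0.001], [0, 0, 0.001], [0, 0, 0], [0, 0, 0]], gripper=[-1, -1, -1, -1, -1, -1, -1, -1, -1, -1])

```text
time_s: 11.3
position: [0.5243, -0.0725, 0.0517]
tool_rot: [[0.981, 0.194, -0.0], [0.194, -0.981, -0.0], [-0.0, 0.0, -1.0]]
ft_force: [-0.1, 0.8, -2.0]
grip_width: 0.0128
```

Emit:
jog_arm(dr=[[0, 0, 0], [0, 0, 0], [0, 0, 0], [0, 0, 0], [0, 0, 0], [0, 0, 0], [0, 0, 0], [0, 0, 0], [0, 0, 0], [0, 0, 0]], slide=[[0, 0, 0.0005], [0, 0, 0.0005], [0, 0, 0.0005], [0, 0, 0.0005], [0, 0, 0.0003], [0, 0, 0], [0, 0, 0], [0, 0, 0], [0, 0, 0], [0, 0, 0]], gripper=[-1, -1, -1, -1, -1, -1, -1, -1, -1, -1])

```text
time_s: 12.3
position: [0.5243, -0.0725, 0.05]
tool_rot: [[0.981, 0.194, 0.0], [0.194, -0.981, -0.0], [0.0, 0.0, -1.0]]
ft_force: [-2.5, 0.3, 6.0]
grip_width: 0.013
```

```bash
python3 - <<'E'
from h import *
s=observe(); print(s["time_s"],s["position"],s["grip_width"],s["ft_force"],s["wrist_torque"])
im=viewer.get_image("scene"); crop(im,"pics/s11.png",130,180,100,75,8)
im=viewer.get_image("wrist"); cv2.imwrite("pics/w11.png",im["pixels"])
E
```

```text
12.3 [ 0.52433353 -0.07253067  0.04995948] 0.012954686182793895 [-2.51163132  0.33574024  6.0353569 ] [0.13570362 0.40115793 0.02973118]
```

View pics/s11.png

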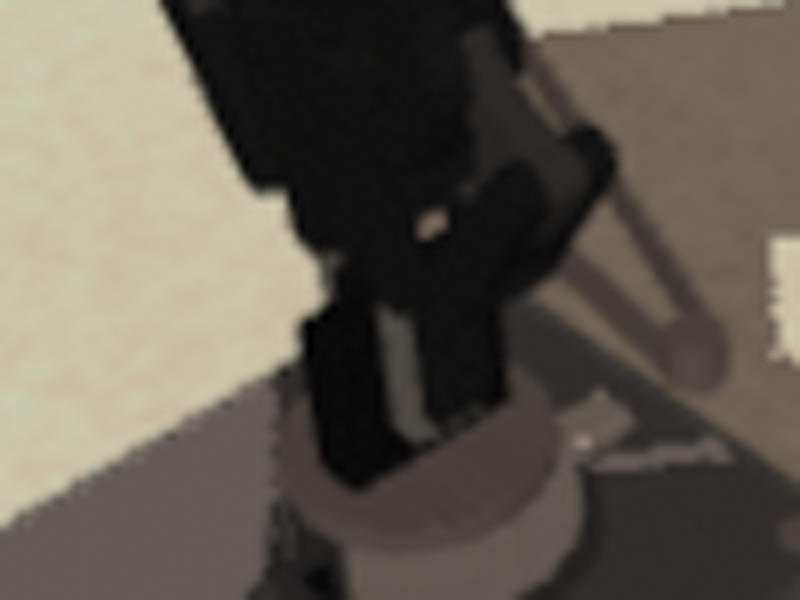

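View pics/w11.png

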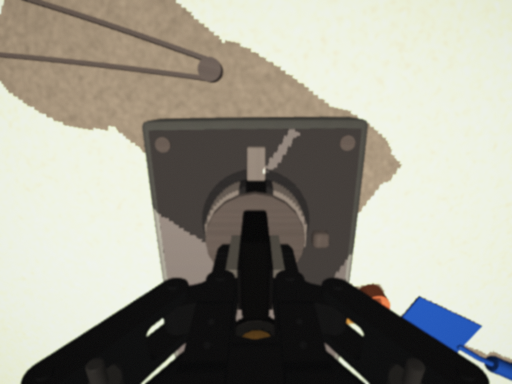

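Emit:
jog_arm(dr=[[0, 0, 0.08], [0, 0, 0.08], [0, 0, 0.08], [0, 0, 0.08], [0, 0, 0.08], [0, 0, 0.08], [0, 0, 0.08], [0, 0, 0.08], [0, 0, 0.08], [0, 0, 0.08]], slide=[[0, 0, 0], [0, 0, 0], [0, 0, 0], [0, 0, 0], [0, 0, 0], [0, 0, 0], [0, 0, 0], [0, 0, 0], [0, 0, 0], [0, 0, 0]], gripper=[-1, -1, -1, -1, -1, -1, -1, -1, -1, -1])

```text
time_s: 13.4
position: [0.5245, -0.0727, 0.05]
tool_rot: [[0.821, -0.571, 0.001], [-0.571, -0.821, -0.001], [0.001, 0.0, -1.0]]
ft_force: [-1.6, -1.2, 4.9]
grip_width: 0.0127
```

```bash
python3 - <<'E'
from h import *
s=observe(); print(s["time_s"],s["position"],s["grip_width"],s["ft_force"],s["wrist_torque"],s["tool_rot"][:2,0])
im=viewer.get_image("scene"); crop(im,"pics/s12.png",130,180,100,75,8)
im=viewer.get_image("wrist"); cv2.imwrite("pics/w12.png",im["pixels"])
E
```

```text
13.4 [ 0.5244943  -0.07272132  0.04997816] 0.012701292678837444 [-1.57790952 -1.15515195  4.90682866] [-0.04821717  0.3456654   0.08784334] [ 0.82075831 -0.57127479]
```

View pics/s12.png

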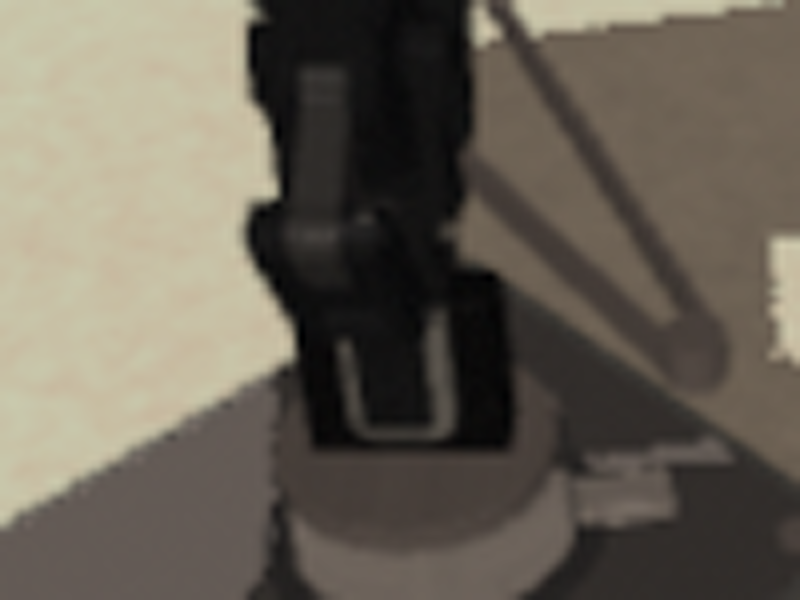

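View pics/w12.png

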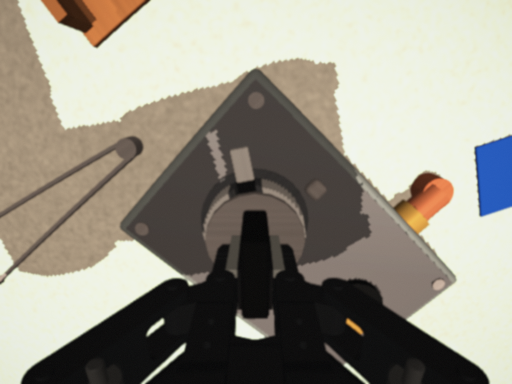

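Emit:
jog_arm(dr=[[0, 0, 0.08], [0, 0, 0.08], [0, 0, 0.08], [0, 0, 0.08], [0, 0, 0.08], [0, 0, 0.08], [0, 0, 0.08], [0, 0, 0.08], [0, 0, 0.08], [0, 0, 0.04]], slide=[[0, 0, 0], [0, 0, 0], [0, 0, 0], [0, 0, 0], [0, 0, 0], [0, 0, 0], [0, 0, 0], [0, 0, 0], [0, 0, 0], [0, 0, 0]], gripper=[-1, -1, -1, -1, -1, -1, -1, -1, -1, -1])

```text
time_s: 14.5
position: [0.5241, -0.0724, 0.05]
tool_rot: [[0.203, -0.979, -0.0], [-0.979, -0.203, -0.0], [0.0, 0.0, -1.0]]
ft_force: [-3.3, 1.1, 6.7]
grip_width: 0.0127
```

```bash
python3 - <<'E'
from h import *
s=observe(); print(s["time_s"],s["position"],s["grip_width"],s["ft_force"],s["wrist_torque"],np.degrees(np.arctan2(*s["tool_rot"][1::-1,0])))
im=viewer.get_image("scene"); crop(im,"pics/s13.png",130,180,100,75,8)
im=viewer.get_image("wrist"); cv2.imwrite("pics/w13.png",im["pixels"])
E
```

```text
14.5 [ 0.52407368 -0.07240508  0.04995401] 0.012671889496465362 [-3.26803715  1.12643777  6.71330446] [0.15360219 0.60299203 0.06509167] -78.2757411257259
```

View pics/s13.png

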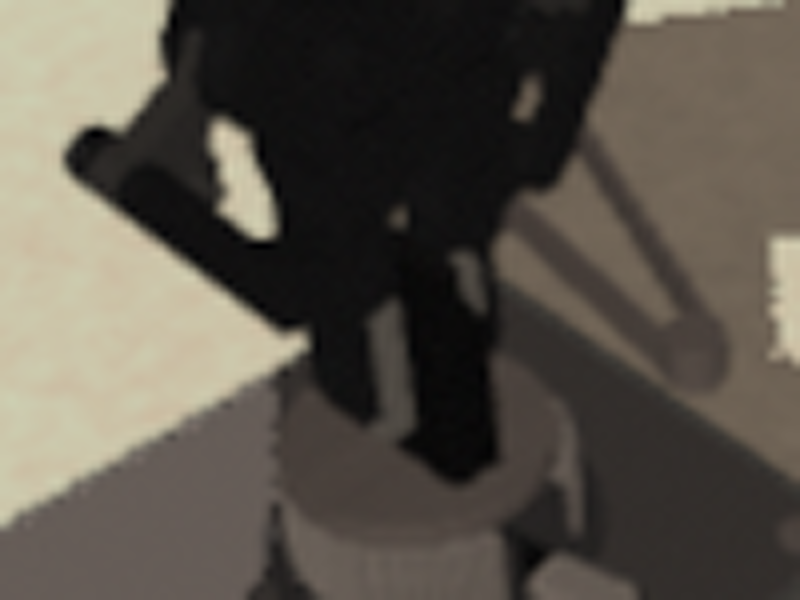

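View pics/w13.png

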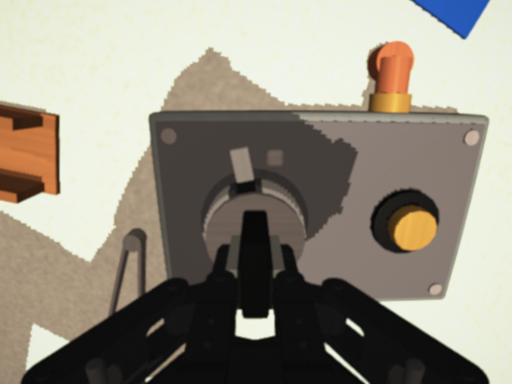

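Emit:
jog_arm(dr=[[0, 0, 0.03], [0, 0, 0.03], [0, 0, 0.03], [0, 0, 0.03], [0, 0, 0.03], [0, 0, 0.03], [0, 0, 0], [0, 0, 0], [0, 0, 0], [0, 0, 0]], slide=[[0, 0, 0], [0, 0, 0], [0, 0, 0], [0, 0, 0], [0, 0, 0], [0, 0, 0], [0, 0, 0], [0, 0, 0], [0, 0, 0], [0, 0, 0]], gripper=[-1, -1, -1, -1, -1, -1, -1, -1, -1, -1])

```text
time_s: 15.6
position: [0.524, -0.0723, 0.05]
tool_rot: [[0.027, -1.0, -0.0], [-1.0, -0.027, 0.0], [-0.0, 0.0, -1.0]]
ft_force: [-3.2, 1.2, 7.5]
grip_width: 0.0127
```

```bash
python3 - <<'E'
from h import *
s=observe(); print(s["time_s"],s["position"],s["grip_width"],s["ft_force"],s["wrist_torque"],np.degrees(np.arctan2(*s["tool_rot"][1::-1,0])))
im=viewer.get_image("wrist"); crop(im,"pics/w14.png",130,90,250,190,3)
E
```

```text
15.6 [ 0.52400501 -0.07229399  0.04996033] 0.01270950904944825 [-3.20581906  1.17004331  7.53845291] [ 0.26947     0.63211976 -0.04812033] -88.44596207902428
```

View pics/w14.png

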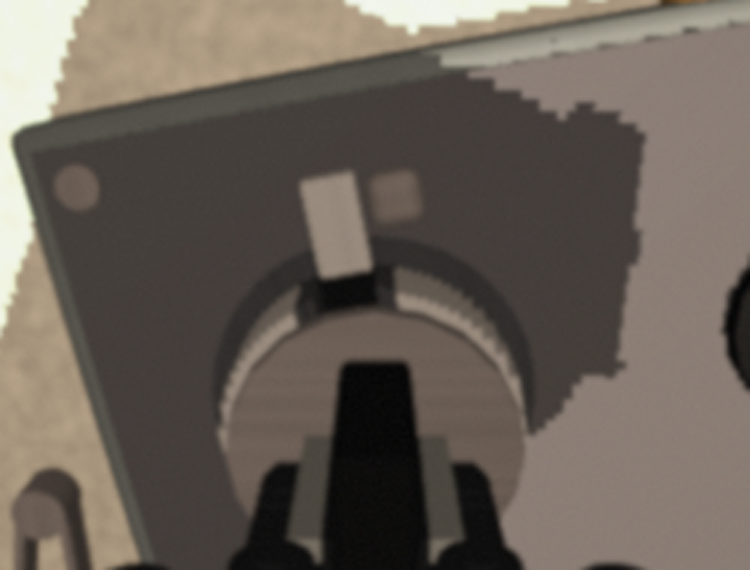

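Emit:
jog_arm(dr=[[0, 0, 0.02], [0, 0, 0.02], [0, 0, 0.02], [0, 0, 0], [0, 0, 0], [0, 0, 0], [0, 0, 0], [0, 0, 0], [0, 0, 0], [0, 0, 0]], slide=[[0, 0, 0], [0, 0, 0], [0, 0, 0], [0, 0, 0], [0, 0, 0], [0, 0, 0], [0, 0, 0], [0, 0, 0], [0, 0, 0], [0, 0, 0]], gripper=[-1, -1, -1, -1, -1, -1, -1, -1, -1, -1])

```text
time_s: 16.65
position: [0.524, -0.0723, 0.05]
tool_rot: [[-0.031, -1.0, -0.0], [-1.0, 0.031, -0.0], [0.0, 0.0, -1.0]]
ft_force: [-3.1, 1.4, 7.5]
grip_width: 0.0127
```

```bash
python3 - <<'E'
from h import *
s=observe(); print(s["time_s"],s["position"],s["grip_width"],s["ft_force"],s["wrist_torque"],np.degrees(np.arctan2(*s["tool_rot"][1::-1,0])))
im=viewer.get_image("wrist"); crop(im,"pics/w15.png",130,90,250,190,3)
E
```

```text
16.65 [ 0.52399037 -0.07226696  0.04997014] 0.012702725790194398 [-3.08508448  1.42401429  7.52289422] [0.25066512 0.62987749 0.54231475] -91.80141298307981
```

View pics/w15.png

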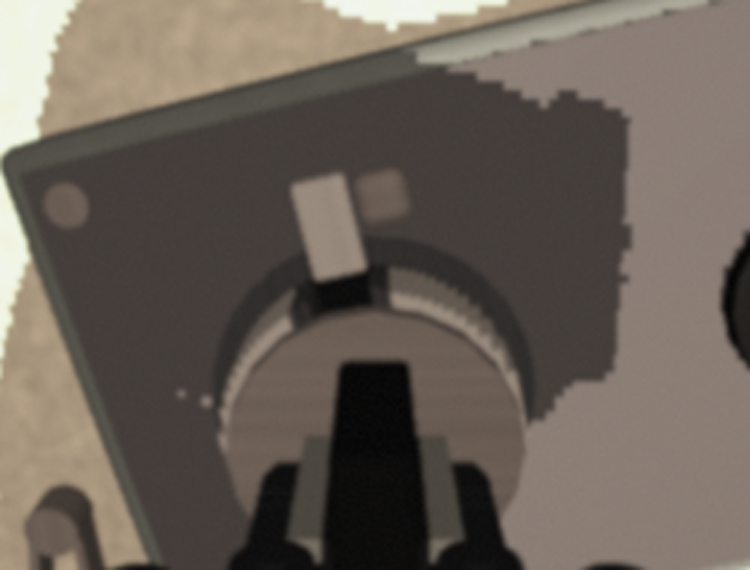

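Emit:
jog_arm(dr=[[0, 0, 0.015], [0, 0, 0.015], [0, 0, 0], [0, 0, 0], [0, 0, 0], [0, 0, 0], [0, 0, 0], [0, 0, 0], [0, 0, 0], [0, 0, 0]], slide=[[0, 0, 0], [0, 0, 0], [0, 0, 0], [0, 0, 0], [0, 0, 0], [0, 0, 0], [0, 0, 0], [0, 0, 0], [0, 0, 0], [0, 0, 0]], gripper=[-1, -1, -1, -1, -1, -1, -1, -1, -1, -1])

```text
time_s: 17.7
position: [0.524, -0.0723, 0.05]
tool_rot: [[-0.06, -0.998, -0.001], [-0.998, 0.06, -0.0], [0.0, 0.0, -1.0]]
ft_force: [-3.5, 1.8, 6.8]
grip_width: 0.0123
```

```bash
python3 - <<'E'
from h import *
s=observe(); print(s["time_s"],s["position"],s["grip_width"],s["ft_force"],s["wrist_torque"],np.degrees(np.arctan2(*s["tool_rot"][1::-1,0])))
im=viewer.get_image("wrist"); crop(im,"pics/w16.png",130,90,250,190,3)
im=viewer.get_image("scene"); crop(im,"pics/s16.png",130,180,100,75,8)
E
```

```text
17.7 [ 0.5239794  -0.07227823  0.04996414] 0.012326124845876698 [-3.52219588  1.81022017  6.77477153] [0.30258056 0.57371429 1.07697708] -93.45028804040915
```

View pics/w16.png

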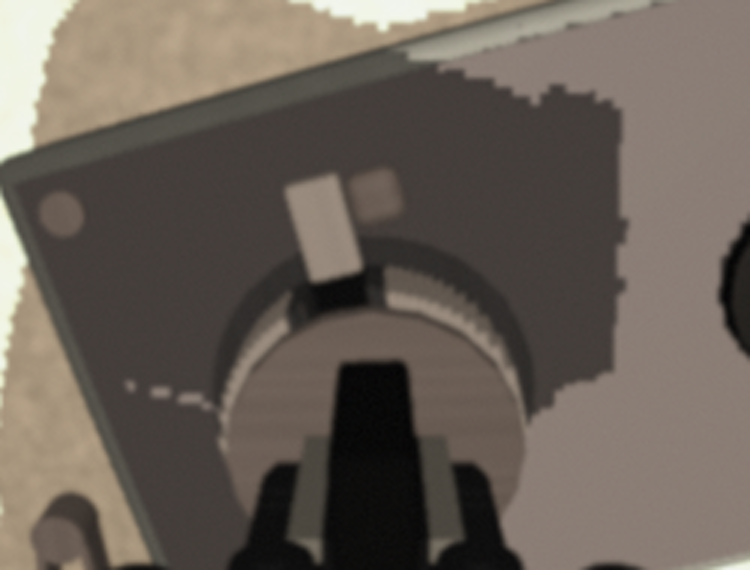

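View pics/s16.png

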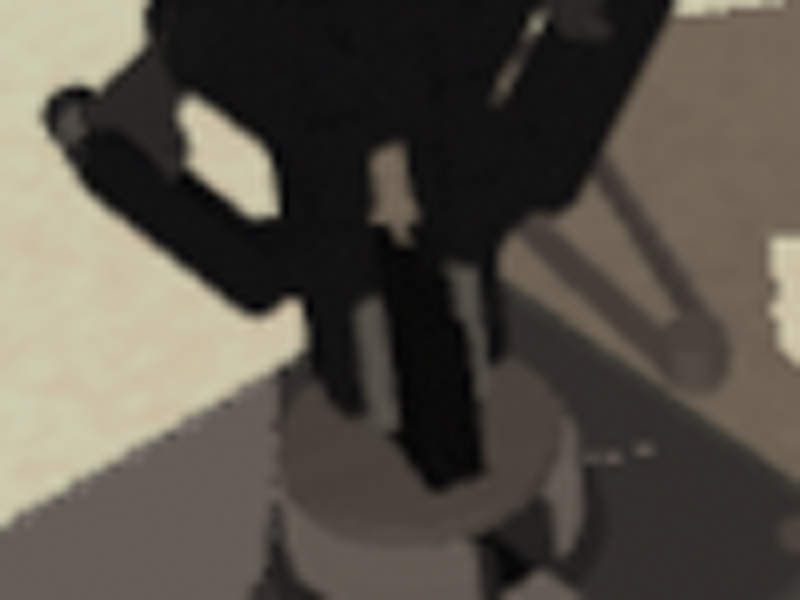

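Emit:
jog_arm(dr=[[0, 0, -0.02], [0, 0, -0.02], [0, 0, 0], [0, 0, 0], [0, 0, 0], [0, 0, 0], [0, 0, 0], [0, 0, 0], [0, 0, 0], [0, 0, 0]], slide=[[0, 0, 0], [0, 0, 0], [0, 0, 0], [0, 0, 0], [0, 0, 0], [0, 0, 0], [0, 0, 0], [0, 0, 0], [0, 0, 0], [0, 0, 0]], gripper=[-1, -1, -1, -0.6, -0.4, -0.2, 0, 0, 0, 0], force=20)

```text
time_s: 18.8
position: [0.5243, -0.0725, 0.0494]
tool_rot: [[-0.024, -1.0, -0.0], [-1.0, 0.024, -0.0], [0.0, 0.0, -1.0]]
ft_force: [0.1, -0.6, 0.1]
grip_width: 0.043
```

```bash
python3 - <<'E'
from h import *
s=observe(); print(s["time_s"],s["position"],s["grip_width"],s["ft_force"],s["wrist_torque"],np.degrees(np.arctan2(*s["tool_rot"][1::-1,0])))
im=viewer.get_image("wrist"); crop(im,"pics/w17.png",130,90,250,190,3)
E
```

```text
18.8 [ 0.52431228 -0.07254224  0.04940439] 0.04297995756638784 [ 0.10227435 -0.62809445  0.05873149] [-0.00361179 -0.02004058  0.049744  ] -91.38674318332392
```

View pics/w17.png

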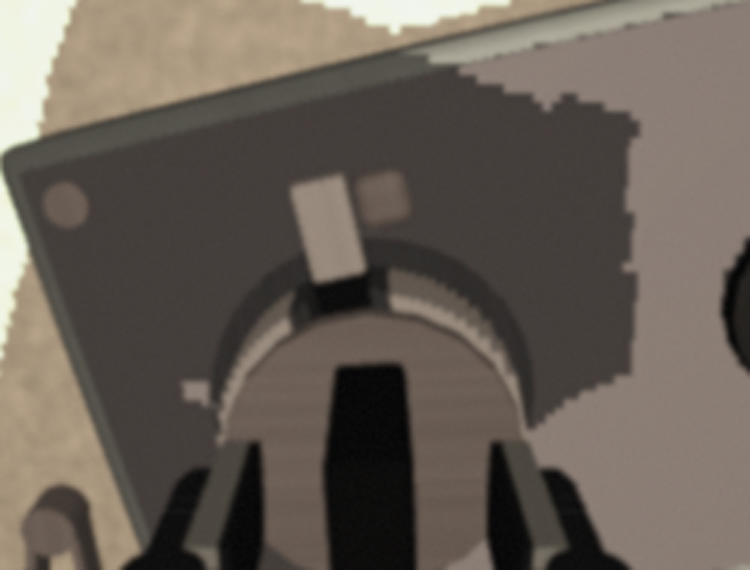

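Released: the key is standing free between the pads and the pointer is at the lug. Now I'll retreat straight up.

Emit:
jog_arm(dr=[[0, 0, 0], [0, 0, 0], [0, 0, 0], [0, 0, 0], [0, 0, 0], [0, 0, 0], [0, 0, 0], [0, 0, 0], [0, 0, 0], [0, 0, 0]], slide=[[0, 0, -0.005], [0, 0, -0.01], [0, 0, -0.015], [0, 0, -0.02], [0, 0, -0.02], [0, 0, -0.02], [0, 0, -0.02], [0, 0, -0.02], [0, 0, -0.02], [0, 0, 0]], gripper=[0, 0, 0, 0, 0, 0, 0, 0, 0, 0])

```text
time_s: 19.85
position: [0.5253, -0.0728, 0.2026]
tool_rot: [[-0.024, -1.0, 0.006], [-1.0, 0.024, -0.002], [0.002, -0.006, -1.0]]
ft_force: [-0.9, -1.1, -0.2]
grip_width: 0.0428
```

Emit:
jog_arm(dr=[[0, 0, 0], [0, 0, 0], [0, 0, 0], [0, 0, 0], [0, 0, 0], [0, 0, 0], [0, 0, 0], [0, 0, 0], [0, 0, 0], [0, 0, 0]], slide=[[0, 0.02, -0.01], [0, 0.02, -0.01], [0, 0.02, 0], [0, 0.02, 0], [0, 0.02, 0], [0, 0.01, 0], [0, 0, 0], [0, 0, 0], [0, 0, 0], [0, 0, 0]], gripper=[0, 0, 0, 0, 0, 0, 0, 0, 0, 0])

```text
time_s: 20.85
position: [0.4148, -0.0699, 0.2192]
tool_rot: [[-0.024, -1.0, -0.0], [-1.0, 0.024, 0.0], [-0.0, 0.0, -1.0]]
ft_force: [1.0, -0.4, 0.4]
grip_width: 0.0427
```

```bash
python3 - <<'E'
from h import *
s=observe(); print(s["time_s"],s["position"],s["ft_force"],s["qvel"])
im=viewer.get_image("wrist"); cv2.imwrite("pics/w18.png",im["pixels"])
im=viewer.get_image("scene"); cv2.imwrite("pics/s18.png",cv2.resize(im["pixels"][100:280,60:300],None,fx=3.2,fy=3.2,interpolation=cv2.INTER_CUBIC))
im=viewer.get_image("top"); crop(im,"pics/t18.png",280,140,140,105,5)
E
```

```text
20.85 [ 0.41482968 -0.06992021  0.21924125] [ 0.98913985 -0.36530069  0.36169606] [ 0.06392577 -0.10391268  0.24817326 -0.02057899 -0.02510694 -0.14110391]
```

View pics/w18.png

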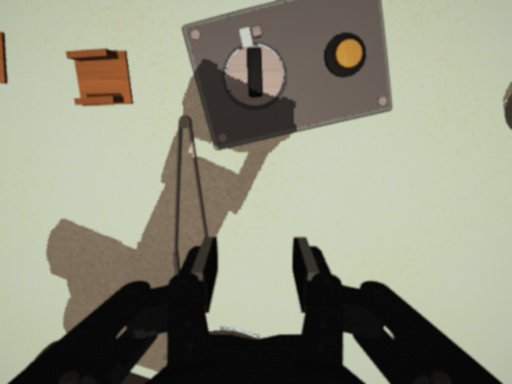

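View pics/s18.png

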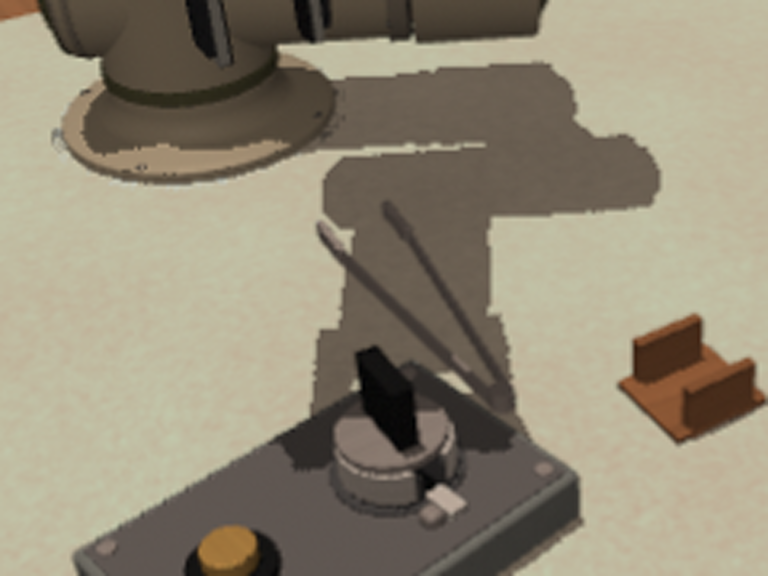

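View pics/t18.png

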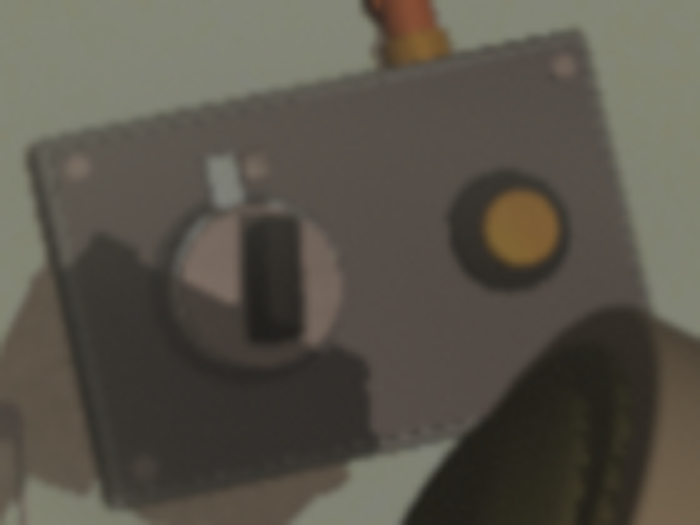

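```bash
python3 - <<'E'
from h import *
print(observe()["time_s"]); print(env.close_job())
E
```

```text
21.0
the job is handed in; nothing more can be done
None
```

I put the flat-bladed key fully into the cam lock, turned the lock clockwise to its stop, let go, and handed the job in at 21.0 s. The key is standing upright in the slot.

**Seating:** the collar met the head at the expected height, TCP z = 0.050 m, with about 6 N of upward push.

**Turning:** the key went about 105° including the play. Twist at the wrist then rose from about 0.05 to 1.08 N m, far above the lock's 0.06 N m friction, so I took this as the hard stop.

**Last pictures:** all three show the pointer beside the stop lug, square to the box edge, with the collar lying on the head and the gripper clear. I never went near the pin key and it looked undisturbed in its stand, but I did not check it again in the final pictures.

**Disagreements:**
- **Fingertips:** with the jaws half open, the pictures put the tips about 30 mm behind the TCP, while `env.tcp_to_tips` says 11 mm ahead. I went by the pictures, gripping with the TCP at z = 0.027 m.
- **Cameras:** the wrist and top views differed by up to 3 mm, so I combined their readings.

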